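# Move the clipped battery pack from the charger to the work lamp

## Task

Take the battery pack off the charger by squeezing its two side release buttons in and keeping them in while you draw it straight up. Then ease it slowly down, either way round, into the empty battery well of the work lamp until it is fully home, and let go so that both clips spring out and lock it there. Do not force anything - never wrench or ram the pack against the charger or the lamp (stay under about 40 N) - and leave the tape measure, jar, can and screwdriver alone.

Things in the scene. Friction and masses are not known exactly. Their poses are not given: they have to be found in the camera images.
- pack_center (a point): Battery pack: upright dark grey block 46 (x) x 40 (y) x 114 mm (z), about 0.36 kg, lowest 6 mm stepped in 3 mm. This point: its centre, 57 mm above its underside; z up, y through its two ribbed black release buttons (22 mm wide, 26 high, centred 25 mm above this point on the y faces; 52 mm over both, 41 when pressed). Starts clipped in the charger, underside 8 mm above the charger's.
- pack: The same pack; origin at the middle of its underside. Each button is one piece with a tooth lower on that face (18 mm wide, flat top 22.5 mm above the underside) that stands out 5 mm and catches under a lip in a well, with 1.5 mm of up-down play. Pressed fully in, the button stops rigidly (so a firm grip over both carries the pack) and the tooth is flush; only then does the pack slide up.
- clip_a (a joint): How far the button on the pack's +y side is pressed in, m: 0 out (clipped), 0.0055 fully in; spring 3.6 N at first, 8.6 N fully in. In a well's narrow part the tooth is held in at 3 to 5 mm, so it springs right out only when the pack is home.
- clip_b (a joint): The same for the button on the pack's -y side.
- charger: Charger bolted to the bench, dark grey. Origin: in its underside below the middle of its well, z up, +x towards its low ribbed rear block (42 mm high, 34 to 104 mm from the well's axis). Well: 68 mm square outside, mouth 54 mm up, 49 (x) x 42 mm (y) inside, floor 8 mm up. The buttons stand above the mouth; the pack is clear when raised 50 mm.
- lamp: Work lamp bolted to the bench. Origin: in its underside below the axis of its grey battery well, z up; the pack's y goes along its y. Well: 68 mm square outside, mouth 60 mm up, flared over the top 6 mm, then 49 (x) x 42 mm (y). At +x, 80 to 145 mm from the axis, a tilted lamp panel 130 mm wide, up to 110 mm high.
- lamp_mouth (a point): Middle of the mouth of the lamp's well, 60 mm above its underside. Down in the well a block carries floor and catch lips; its height differs from lamp to lamp and is not measured: the rigid floor is 44 to 57 mm below this point and must be felt. The pack is home when it stands on it; let go more than 1.5 mm higher, its clips do not spring out and it sticks.
- tape: Bystander: tape measure, grey, 72 x 36 x 66 mm high, origin at the middle of its underside, between charger and lamp on the robot's side.
- jar: Bystander: screw-top glass jar, 52 mm across, 70 mm high, origin at the middle of its underside.
- driver_grip (a point): Bystander: screwdriver lying on the bench; this point is on its handle.
- can: Bystander: aluminium can, 56 mm across, 150 mm high, origin at the middle of its underside.
Not all that is in view belongs to the job. What is shaped like the pack but brown or orange is not meant. Of the things shaped like the lamp, the grey one is meant.

How it is judged:
On the way:
1. the pack is drawn up clear of the charger with both release buttons held in (z of pack_center in the frame of charger above 0.118 m and value of joint each of clip_a, clip_b above 0.004 m), for 0.1 s.
At the end, for the whole second after the job is handed in: The pack stands released and at rest in the lamp's well: within 6 mm of its axis, upright and square to it within 0.12 rad (either way round), its centre under 76.5 mm above the lamp's underside, and both clips sprung out (pressed under 1.5 mm, possible only when locked under the lips) (horizontal distance between pack_center and lamp below 0.006 m and z of pack_center in the frame of lamp below 0.0765 m and angle between the y axis of pack_center and the y axis of lamp, either way round below 0.12 rad and angle between pack_center's own z axis and vertical below 0.12 rad and value of joint each of clip_a, clip_b below 0.0015 m and linear speed of pack below 0.02 m/s); the robot touches nothing.
It fails at once if the pack is forced against the charger (more than 40 N) (contact force between pack and charger above 40 N).
It fails at once if the pack is forced against the lamp (more than 40 N) (contact force between pack and lamp above 40 N).
It fails at once if a bystander (tape measure, jar, can, screwdriver) is moved more than 30 mm (distance of any of tape, jar, can, driver_grip from where it was at the start of the episode above 0.03 m).
It also fails if it takes over 61 s, if anything falls off the work surface, if the arm or the gripper's body presses on something with over 40 N, if the wrist force passes 120 N, or if a joint passes its speed limit or range.

## Robot

A 6-joint arm with a two-finger parallel gripper is mounted at the origin on the work surface. World frame = base frame: x ahead of the robot, y to its left, z up, the work surface at z = 0. Lengths are in m, angles in rad, forces in N, time in s.
With the tool pointing down it reaches from about 0.325 to 0.9 m from the base axis. Payload 6.1 kg.
Tool frame: the origin (TCP) lies midway between the tips of the shut fingers; the grasp point (between the pads) lies 19 mm behind it; z points along the fingers, y is the line along which they close (so a half turn about z gives the same grasp; the last joint's range is limited). The gripper opens to 85 mm and grips with 20 to 120 N. Pads are 22 mm wide; open, the fingers measure 114 mm over their backs; the gripper's body (76 mm by 85 mm) begins 54 mm behind the grasp point. The pads swing forward as they close: fully open they stand 13 mm farther back than shut.
Start: joints at [1.076, 0.22, 1.526, -0, 1.395, -0.126], TCP at [0.225, 0.583, 0.231] pointing down, gripper open.
Joint ranges: [-2.98, 2.98], [-0.91, 2.08], [0.09, 2.57], [-1.24, 4.39], [0.2, 2.65], [-2.68, 2.68]. Speed limits (rad/s): [2.57, 2.57, 3.01, 3.14, 3.14, 3.14].

## Interface

Orientations are given as [roll, pitch, yaw] about the fixed x, y, z axes, in that order (R = Rz(yaw) Ry(pitch) Rx(roll)).
In Python, from plant import movep, move_l, set_joints, gripper_to, hold, inverse_kinematics, observe, get_image, get_calibration, Unreachable, job_done gives the robot as it stands. Calls block until the motion is done:
- movep(position, orientation): joint-space move of the TCP to a pose.
- move_l(position, feed=0.15, rotation=None, max_force=None): straight line of the TCP; rotation=None keeps the orientation; feed is the mean speed in m/s. With max_force (N) it stops when the force on the tool has changed by that much, and returns True; else False.
- set_joints(angles): joint-space move.
- gripper_to(opening, f_grip=None): finger opening in m; f_grip is the grip in N (None keeps the last); returns when the fingers have stopped.
- hold(seconds).
- inverse_kinematics(position, orientation): joint angles nearest the present ones, or None.
- observe(): the state.
- get_image(name): name is "side" or "top"; returns (picture, depth): 400x640x3 uint8, red, green, blue; 400x640 float32, m along the optical axis (not along the pixel's ray), 0 where there is no reading.
- get_calibration(name): a dict with "intrinsics" (3x3 intrinsics, pixels), "world_from_camera" (4x4, takes a point from camera to world coordinates). Camera axes: x right, y down, z forward; pixel columns grow to the right and rows downward; lengths in m; the calibration is good to about 2 mm. A picture is of the moment at which its call begins. get_calibration takes no time and is no camera call.
A pose or a line that the arm cannot do raises Unreachable and nothing moves.
- job_done(): hands the job in; it is judged then, once.
The state is a dict: "time_s": time; "q": joint angles; "joint_velocities": joint speeds; "joint_torque": joint torques, N m; "eef_pos": TCP position; "tcp_rot": TCP orientation; "ft_force": force on the tool from outside, world axes, zero at the start; "torque": the same for the moment, N m; "opening": finger opening in m; "grasp_force": force on a finger pad.
Only numpy, scipy, OpenCV 4.12 (cv2) and the standard library are available. Lean on these libraries where they do the work, as an engineer would, in place of code of your own. Each camera call takes 0.05 s, during which the arm holds its last target. There are 200 camera calls.

## Working session

There is one attempt and no reset: what is moved stays moved. The work goes in short steps, each a Python script; the robot and the scene stay as the last script left them, time stands still between calls to the robot, and variables do not carry over. Pictures are saved under pics/ and viewed, at most 10 in all, crops included, and the job is handed in when it is done.

```bash
mkdir -p pics; ls; python3 - <<'E'
from plant import *
import cv2,numpy as np
for n in ("top","side"):
    p,d=get_image(n); cv2.imwrite(f"pics/{n}0.png",p[:,:,::-1]); np.savez(f"{n}0.npz",p=p,d=d)
    c=get_calibration(n); print(n,c["intrinsics"],c["world_from_camera"])
o=observe(); print(o)
E
```

```text
pics
top [[487.72443127   0.         320.46852196]
 [  0.         487.72443127 204.24357268]
 [  0.           0.           1.        ]] [[-0.00305969 -0.98094218  0.19427579  0.23024557]
 [-0.99997669  0.00418723  0.00539345  0.02177795]
 [-0.00610414 -0.19425476 -0.98093212  1.34488824]
 [ 0.          0.          0.          1.        ]]
side [[513.02652249   0.         324.41474481]
 [  0.         513.02652249 204.31920895]
 [  0.           0.           1.        ]] [[ 0.99826066 -0.0124847   0.05761758  0.38108606]
 [-0.05587937 -0.51190059  0.85722534 -1.45227424]
 [ 0.01879227 -0.85895397 -0.51170786  0.95665825]
 [ 0.          0.          0.          1.        ]]
{'time_s': 0.1, 'q': array([ 1.07588413e+00,  2.21186694e-01,  1.52749680e+00, -2.06068627e-05,
        1.39470085e+00, -1.26108711e-01]), 'joint_velocities': array([ 0.00238873, -0.00265397, -0.00194223, -0.00047547, -0.00160507,
        0.00031376]), 'joint_torque': array([ 5.97919570e-04, -4.98236775e+01, -3.90548873e+01, -1.18978428e-04,
        5.58182495e-03, -2.77363472e-05]), 'eef_pos': array([0.22506503, 0.58248288, 0.23028416]), 'tcp_rot': array([-3.13981264e+00, -2.05229040e-04,  2.77279261e+00]), 'ft_force': array([-0.04164222, -0.28300518, -0.50612095]), 'torque': array([0.02896332, 0.00269379, 0.00615303]), 'grasp_force': 0.0, 'opening': 0.08533358581862946}
```

View pics/top0.png

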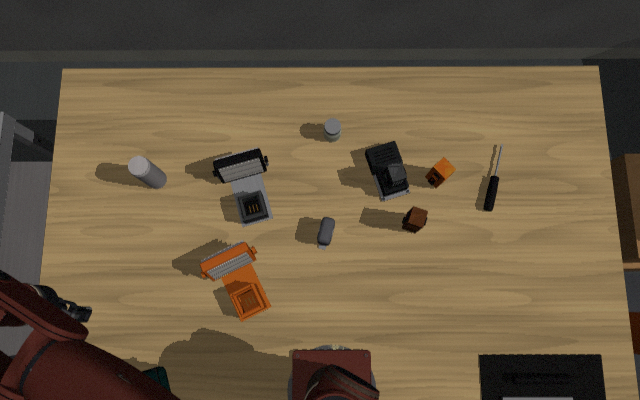

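View pics/side0.png

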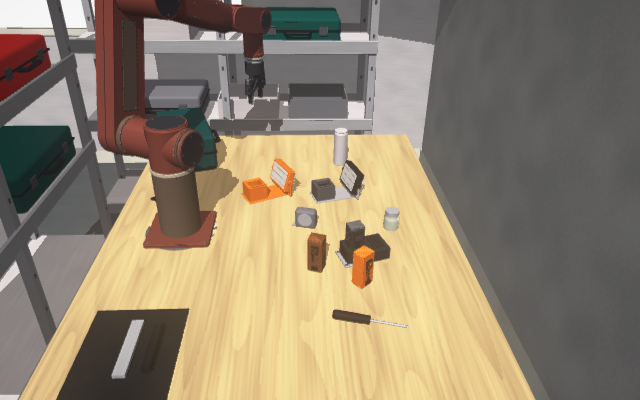

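The top view shows the grey lamp with its well at about (254,206) and its panel at (241,165). The pack is in the charger at about (396,175), with the rear block at (382,155). The tape is at (326,232), the orange and brown decoys at (440,172) and (415,220), the jar at (332,130), the can at (147,172) and the driver at (491,190).

```bash
cat > h.py <<'E'
import numpy as np,cv2
from plant import *
def cloud(n,d):
    c=get_calibration(n);K=c["intrinsics"];T=c["world_from_camera"]
    v,u=np.mgrid[0:400,0:640]
    P=np.stack([(u-K[0,2])/K[0,0]*d,(v-K[1,2])/K[1,1]*d,d],-1)
    return P@T[:3,:3].T+T[:3,3]
def rect(pts):
    (c,s,a)=cv2.minAreaRect((pts[:,:2]*1000).astype(np.float32)); return np.round(c,1),np.round(s,1),round(a,1)
E
python3 - <<'E'
from h import *
z=np.load("top0.npz");W=cloud("top",z["d"]);p=z["p"]
def box(u0,u1,v0,v1,zl,zh):
    w=W[v0:v1,u0:u1].reshape(-1,3); return w[(w[:,2]>zl)&(w[:,2]<zh)]
for nm,b in dict(packtop=(360,425,135,215,.112,.135),chgrear=(360,425,135,215,.034,.047),chgrim=(360,425,135,215,.048,.06),lamprim=(230,280,188,232,.05,.07),lampbase=(225,280,170,230,.004,.035),tape=(310,342,210,255,.05,.08)).items():
    q=box(*b); print(nm,len(q),q.mean(0).round(4) if len(q) else'',rect(q) if len(q)>3 else '', np.median(q[:,2]) if len(q) else '')
s=np.load("side0.npz")["p"]
a=cv2.resize(p[130:240,215:435],None,fx=3.6,fy=3.6,interpolation=cv2.INTER_CUBIC)
cv2.imwrite("pics/crop.png",cv2.convertScaleAbs(a,alpha=1.8)[:,:,::-1])
E
```

```text
packtop 357 [ 0.5372 -0.1786  0.1198] (array([ 510.7, -189.9]), array([153.1,  44.5]), 22.8) 0.1205787106436742
chgrear 764 [ 0.6172 -0.1473  0.0417] (array([ 590.8, -158.4]), array([140.5,  88.1]), 18.0) 0.041871789535249726
chgrim 207 [ 0.5474 -0.1594  0.0518] (array([ 587.6, -158.5]), array([131.3,  67.9]), 17.7) 0.05156831411986329
lamprim 390 [0.4826 0.2156 0.0568] (array([483.2, 216.1]), array([70.2, 68.2]), 15.9) 0.056823342567580926
lampbase 635 [0.5027 0.2198 0.0118] (array([509.7, 221.4]), array([168.9, 152. ]), 0.9) 0.008682368187820977
tape 359 [0.4134 0.0152 0.0637] (array([414.3,  15.3]), array([37.6, 71.1]), 76.0) 0.06420073331349818
```

View pics/crop.png

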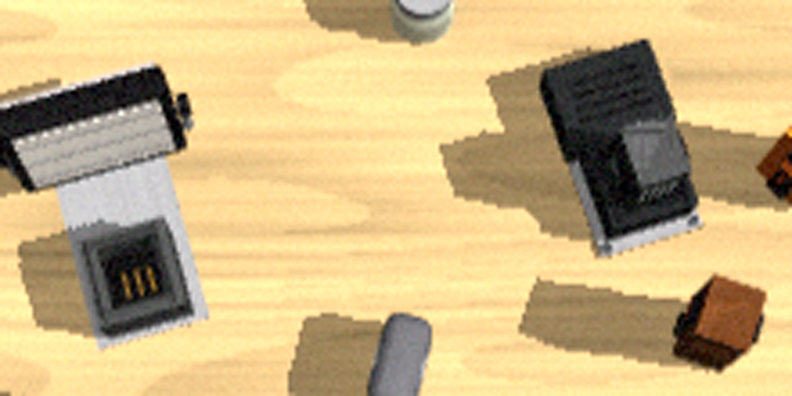

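```bash
python3 - <<'E'
from h import *
for n in("top","side"):
    z=np.load(n+"0.npz");W=cloud(n,z["d"])
    def sel(zl,zh,c,r): 
        m=(W[...,2]>zl)&(W[...,2]<zh)&(np.hypot(W[...,0]-c[0],W[...,1]-c[1])<r); return W[m]
    for nm,a in dict(pack=(.113,.13,(.55,-.17),.045),rear=(.036,.046,(.60,-.15),.11),chgall=(.015,.06,(.58,-.155),.13),lamprim=(.052,.066,(.483,.216),.055),panel=(.07,.12,(.6,.24),.11)).items():
        q=sel(*a)
        if len(q)>5: print(n,nm,len(q),q.mean(0).round(4),rect(q),np.median(q[:,2]).round(4))
E
```

```text
top pack 284 [ 0.5576 -0.1685  0.1212] (array([ 558.7, -169.6]), array([46.4, 42.1]), 17.7) 0.1215
top rear 705 [ 0.6196 -0.1467  0.0416] (array([ 590.9, -158.2]), array([140.8,  87.7]), 17.6) 0.0417
top chgall 1153 [ 0.5966 -0.1545  0.0419] (array([ 596.9, -189.1]), array([148. , 151.1]), 18.0) 0.0424
top lamprim 362 [0.4827 0.2158 0.0572] (array([483.1, 216.1]), array([70.2, 68.2]), 16.0) 0.0571
top panel 874 [0.5953 0.2476 0.0939] (array([599.1, 249.4]), array([ 50. , 150.5]), 16.9) 0.0981
side pack 152 [ 0.5603 -0.1769  0.12  ] (array([ 561. , -174.7]), array([48.3, 45.6]), 16.7) 0.1205
side rear 356 [ 0.6191 -0.16    0.0414] (array([ 593. , -164.2]), array([138.8,  92.7]), 18.1) 0.0414
side chgall 669 [ 0.5967 -0.1739  0.0402] (array([ 561.4, -174.8]), array([205.4,  93.2]), 18.1) 0.0413
side lamprim 121 [0.4845 0.2093 0.056 ] (array([485.8, 207.9]), array([72. , 75.6]), 11.6) 0.0558
side panel 294 [0.5984 0.2293 0.0903] (array([601.7, 242.5]), array([ 46.5, 137. ]), 17.8) 0.0918
```

```bash
cat >> h.py <<'E'
PK=np.array([.5583,-.1692]);PY=.309; LP=np.array([.4831,.2161]);LY=.288
pi=np.pi
def st(t=''):
    o=observe();print(t,'t',round(o['time_s'],2),'p',o['eef_pos'].round(4),'r',o['tcp_rot'].round(3),'F',o['ft_force'].round(1),'M',o['torque'].round(2),'op',round(o['opening'],4),'g',round(o['grasp_force'],1));return o
E
python3 - <<'E'
from h import *
for y in(0,pi,-pi):
    for P,Y in((PK,PY),(LP,LY)):
        for z in(.07,.25):
            q=inverse_kinematics([*P,z],[pi,0,Y+y]); print(y,z,None if q is None else np.round(q,2))
E
```

```text
0 0.07 [-0.43  0.29  1.77 -0.    1.09  0.83]
0 0.25 [-0.43  0.11  1.62 -0.    1.42  0.83]
0 0.07 [ 0.27  0.17  1.91 -0.    1.06  1.55]
0 0.25 [ 0.27 -0.02  1.75 -0.    1.41  1.55]
3.141592653589793 0.07 [-0.43  0.29  1.77  0.    1.09 -2.31]
3.141592653589793 0.25 [-0.43  0.11  1.62  0.    1.42 -2.31]
3.141592653589793 0.07 [ 0.27  0.17  1.91  0.    1.06 -1.59]
3.141592653589793 0.25 [ 0.27 -0.02  1.75  0.    1.41 -1.59]
-3.141592653589793 0.07 [-0.43  0.29  1.77  0.    1.09 -2.31]
-3.141592653589793 0.25 [-0.43  0.11  1.62  0.    1.42 -2.31]
-3.141592653589793 0.07 [ 0.27  0.17  1.91  0.    1.06 -1.59]
-3.141592653589793 0.25 [ 0.27 -0.02  1.75  0.    1.41 -1.59]
```

```bash
python3 - <<'E'
from h import *
movep([*PK,.22],[pi,0,PY]); st()
print(move_l([*PK,.067],feed=.12,max_force=8)); st()
gripper_to(.056,20); st()
p,d=get_image("side"); cv2.imwrite("pics/s1.png",cv2.resize(p[180:300,280:440],None,fx=4.5,fy=4.5,interpolation=cv2.INTER_CUBIC)[:,:,::-1])
gripper_to(.048); st()
E
```

```text
t 2.99 p [ 0.5586 -0.1684  0.22  ] r [-3.141 -0.     0.31 ] F [0.2 0.6 0.8] M [-0.02 -0.03 -0.02] op 0.0852 g 0.0
False
 t 4.42 p [ 0.559  -0.1695  0.068 ] r [ 3.14e+00 -1.00e-03  3.09e-01] F [ 0.3 -0.2  0.5] M [-0.02 -0.01  0.03] op 0.0855 g 0.0
 t 4.83 p [ 0.5584 -0.1692  0.0672] r [ 3.141 -0.     0.309] F [ 0.3  0.  -0.4] M [ 0.02 -0.03  0.01] op 0.056 g 0.0
 t 5.12 p [ 0.5586 -0.1696  0.0674] r [ 3.141 -0.     0.309] F [ 0.  -0.6  2.4] M [-0.31  0.07 -0.  ] op 0.0484 g 5.2
```

View pics/s1.png

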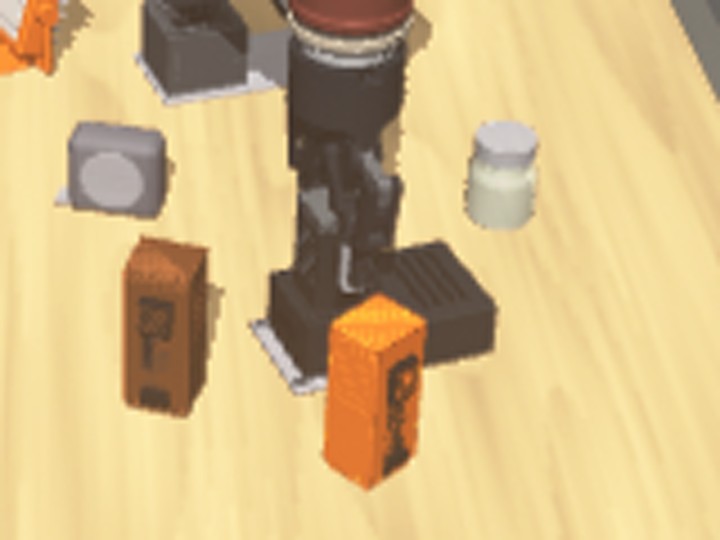

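The gripper is seated over the pack, with the charger rim clear below the fingers and nothing else touched. Lateral force is small, so it is well centred. I'll squeeze fully next.

```bash
python3 - <<'E'
from h import *
gripper_to(.036,25); o=st()
if o['opening']<.0425:
    gripper_to(.034,40); st()
    for z in (.072,.08,.095,.12,.14):
        r=move_l([*PK,z],feed=.04,max_force=15); st(r)
        if r: break
E
```

```text
t 5.37 p [ 0.5592 -0.1701  0.0681] r [ 3.14e+00 -1.00e-03  3.09e-01] F [-0.3 -2.2  5.7] M [-0.43  0.08 -0.02] op 0.0395 g 15.3
 t 5.58 p [ 0.5591 -0.1701  0.0682] r [ 3.14e+00 -1.00e-03  3.09e-01] F [-0.2 -2.9  5.4] M [-0.42  0.07 -0.03] op 0.0398 g 28.0
False t 5.86 p [ 0.5583 -0.1699  0.0721] r [3.141 0.    0.309] F [ 0.1 -6.  -0.5] M [-0.93 -0.1   0.01] op 0.0398 g 30.1
False t 6.21 p [ 0.5582 -0.1698  0.0799] r [3.141 0.    0.309] F [-0.4 -5.2 -1.1] M [-1.06 -0.01  0.  ] op 0.0394 g 30.4
False t 6.73 p [ 0.5583 -0.1697  0.0949] r [3.141 0.    0.309] F [ 0.2 -3.8 -0.8] M [-1.08 -0.18  0.02] op 0.0398 g 30.5
False t 7.51 p [ 0.5581 -0.1688  0.1198] r [-3.141  0.     0.309] F [ 0.3  0.7 -3. ] M [0.04 0.05 0.02] op 0.0395 g 30.2
False t 8.16 p [ 0.5583 -0.1692  0.1401] r [ 3.141 -0.     0.309] F [ 0.1 -0.  -3.3] M [ 0.    0.02 -0.01] op 0.04 g 30.2
```

```bash
python3 - <<'E'
from h import *
move_l([*PK,.21],feed=.15)
movep([*LP,.21],[pi,0,LY]); st()
move_l([*LP,.135],feed=.1); st()
p,d=get_image("side"); cv2.imwrite("pics/s2.png",cv2.resize(p[130:230,270:400],None,fx=5,fy=5,interpolation=cv2.INTER_CUBIC)[:,:,::-1])
p,d=get_image("top"); W=cloud("top",d)
for z in(.123,.118,.113):
    r=move_l([*LP,z],feed=.015,max_force=6); st(r)
    if r: break
E
```

```text
t 10.23 p [0.4836 0.2153 0.2099] r [3.141 0.    0.287] F [ 0.1  0.4 -2.2] M [ 0.   -0.03  0.05] op 0.0398 g 30.2
 t 11.13 p [0.4837 0.2162 0.1357] r [ 3.142e+00 -1.000e-03  2.880e-01] F [ 0.  -0.3 -2.8] M [-0.02 -0.03 -0.01] op 0.04 g 30.2
False t 12.18 p [0.4832 0.2161 0.1231] r [ 3.142 -0.     0.288] F [ 0.1 -0.7 -3.2] M [ 0.02 -0.02  0.02] op 0.0396 g 30.2
False t 12.67 p [0.483  0.2161 0.1178] r [3.142 0.    0.288] F [-0.2 -0.1 -3.5] M [-0.01 -0.02  0.  ] op 0.0396 g 30.2
False t 13.15 p [0.483  0.2161 0.1128] r [3.142 0.    0.288] F [-1.3 -0.6 -2.9] M [-0.02  0.02 -0.03] op 0.0399 g 30.2
```

View pics/s2.png

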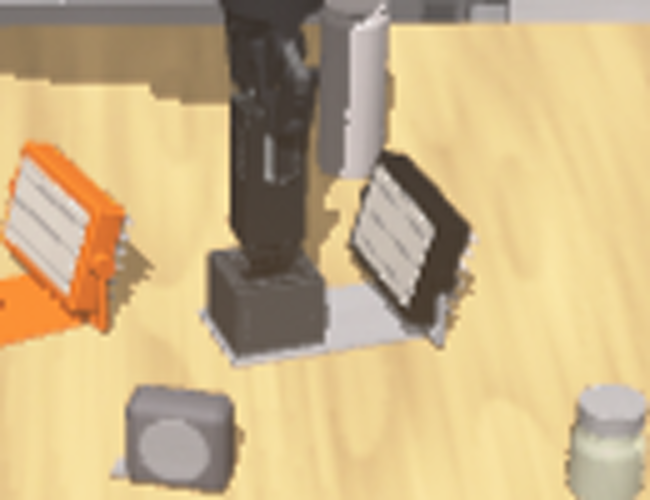

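The picture shows the pack hanging centred over the grey lamp's well, clear of the panel and the can. Contact forces while entering the mouth are tiny, so I'll continue down and comply laterally.

```bash
python3 - <<'E'
from h import *
xy=LP.copy(); z=.113
while z>.060:
    z-=.003
    r=move_l([*xy,z],feed=.012,max_force=6); o=st(r)
    if r: break
    xy=xy+np.clip(o['ft_force'][:2]*.1e-3,-.0004,.0004)   # yield to side force
print(xy)
E
```

```text
False t 13.55 p [0.483  0.2161 0.1099] r [-3.142  0.     0.288] F [ 0.7 -0.4 -2.9] M [-0.    0.03  0.01] op 0.0398 g 30.2
True t 13.82 p [0.4837 0.2157 0.1079] r [ 3.141e+00 -1.000e-03  2.880e-01] F [ 1.5 -1.3 -1.2] M [-0.24 -0.27  0.03] op 0.0396 g 30.4
[0.4831672  0.21605624]
```

```bash
cat > down.py <<'E'
from h import *
import sys
def down(xy,z,zend,n=40,mf=7):
    k=0
    while z>zend and k<n:
        k+=1
        r=move_l([*xy,z-.003],feed=.012,max_force=mf); o=st(r)
        if r and o['eef_pos'][2]<.080: break
        f=o['ft_force'][:2]
        xy=xy+np.clip(f*.2e-3,-.0006,.0006)
        if r:
            z=o['eef_pos'][2]+.002; move_l([*xy,z],feed=.02)
        else: z-=.003
    print(xy); return xy
E
python3 - <<'E'
from down import *
down(np.array([.4832,.2160])+[.0004,-.0004],.109,.06,n=9)
E
```

```text
False t 14.09 p [0.4832 0.2154 0.1053] r [3.141e+00 3.000e-03 2.880e-01] F [ 1.  -0.5 -2.7] M [-0.23 -0.17 -0.09] op 0.0398 g 30.1
False t 14.49 p [0.4834 0.2154 0.1026] r [3.141e+00 3.000e-03 2.880e-01] F [-0.1 -1.4 -4.4] M [-0.17 -0.01 -0.  ] op 0.0398 g 30.1
False t 14.89 p [0.4836 0.2153 0.0999] r [3.141e+00 2.000e-03 2.880e-01] F [-0.1  0.4 -3. ] M [0.   0.04 0.04] op 0.0398 g 30.1
False t 15.29 p [0.4837 0.2153 0.0969] r [3.141e+00 2.000e-03 2.880e-01] F [-1.3 -0.5 -3. ] M [ 0.01  0.02 -0.  ] op 0.0399 g 30.1
False t 15.69 p [0.4834 0.2152 0.0939] r [3.141e+00 2.000e-03 2.880e-01] F [ 0.3  0.4 -2.9] M [-0.03  0.03  0.06] op 0.0396 g 30.1
False t 16.09 p [0.4835 0.2153 0.0909] r [3.141e+00 2.000e-03 2.880e-01] F [ 0.2  0.3 -2.5] M [-0.01 -0.05  0.04] op 0.0395 g 30.1
False t 16.49 p [0.4835 0.2153 0.0878] r [3.141e+00 2.000e-03 2.880e-01] F [ 0.  -0.3 -2.4] M [ 0.01 -0.03  0.03] op 0.04 g 30.1
False t 16.89 p [0.4835 0.2153 0.0849] r [3.141e+00 2.000e-03 2.880e-01] F [-0.3 -0.5 -3.1] M [-0.02  0.01 -0.  ] op 0.0401 g 30.1
False t 17.29 p [0.4834 0.2152 0.0819] r [3.141e+00 2.000e-03 2.880e-01] F [ 0.1 -0.9 -2.8] M [-0.   -0.03 -0.04] op 0.0398 g 30.1
[0.48356323 0.21501468]
```

Sliding freely inside the well; now I'll feel for the floor.

```bash
python3 - <<'E'
from down import *
down(np.array([.4835,.2152]),.082,.056,n=9,mf=8)
hold(.3); st()
E
```

```text
False t 17.69 p [0.4834 0.2152 0.0789] r [3.141e+00 2.000e-03 2.880e-01] F [ 0.9 -0.1 -4. ] M [ 0.02  0.06 -0.02] op 0.0396 g 30.1
False t 18.09 p [0.4836 0.2152 0.0759] r [3.141e+00 2.000e-03 2.880e-01] F [-0.7  0.  -3.7] M [-0.01 -0.02 -0.02] op 0.0398 g 30.1
False t 18.49 p [0.4834 0.2151 0.0729] r [3.141e+00 2.000e-03 2.880e-01] F [ 0.3 -0.5 -2.5] M [ 0.   -0.   -0.03] op 0.04 g 30.1
True t 18.73 p [0.4838 0.2152 0.072 ] r [3.141e+00 2.000e-03 2.880e-01] F [-2.   0.2  4.3] M [ 0.    0.1  -0.03] op 0.0396 g 30.8
[0.48359361 0.21509496]
 t 19.02 p [0.4838 0.2152 0.072 ] r [3.141e+00 2.000e-03 2.880e-01] F [-0.6 -0.8  5.6] M [-0.03  0.19 -0.03] op 0.0396 g 30.9
```

```bash
python3 - <<'E'
from h import *
xy=[.4836,.2151]
r=move_l([*xy,.0690],feed=.006,max_force=9); o=st(r); hold(.3); o=st()
E
```

```text
True t 19.26 p [0.4839 0.2152 0.0721] r [3.141e+00 3.000e-03 2.880e-01] F [-0.4 -1.3  4.6] M [-0.01  0.17 -0.01] op 0.0393 g 30.8
 t 19.56 p [0.4839 0.2152 0.0721] r [3.141e+00 3.000e-03 2.880e-01] F [-1.5  0.4  5.9] M [0.03 0.11 0.02] op 0.0399 g 30.8
```

```bash
python3 - <<'E'
from h import *
xy=[.4836,.2151]
r=move_l([*xy,.0695],feed=.005,max_force=14); o=st(r)
for g in(.044,.047,.050,.054):
    gripper_to(g,20); o=st(g)
E
```

```text
True t 19.85 p [0.484  0.2153 0.0721] r [3.141 0.004 0.288] F [-1.4 -0.2  5.4] M [-0.02  0.19 -0.  ] op 0.04 g 30.8
0.044 t 20.07 p [0.4834 0.2151 0.0713] r [3.141 0.006 0.288] F [ 0.2 -1.3  1.9] M [-0.1  -0.01 -0.02] op 0.0442 g 6.9
0.047 t 20.29 p [0.483  0.215  0.0708] r [3.141 0.006 0.288] F [-0.1  0.5 -0.7] M [ 0.02 -0.01 -0.01] op 0.0472 g 5.6
0.05 t 20.51 p [0.4827 0.2149 0.0706] r [3.141 0.007 0.288] F [-1.1  0.5 -2.9] M [-0.05  0.01 -0.02] op 0.0502 g 4.3
0.054 t 20.73 p [0.4836 0.2152 0.0715] r [3.141 0.005 0.288] F [-0.  -0.3 -0.1] M [ 0.   -0.03 -0.08] op 0.0538 g 0.0
```

Pad force at 50 mm opening matches the spring law, so both clips followed the pads out and are locked. I'll open fully, retreat and verify.

```bash
python3 - <<'E'
from h import *
gripper_to(.085); st()
print(move_l([.4836,.2151,.20],feed=.1,max_force=8)); st()
movep([.45,-.1,.3],[pi,0,.3]); st()
p,d=get_image("top");W=cloud("top",d)
m=(W[...,2]>.10)&(W[...,2]<.16)&(np.hypot(W[...,0]-LP[0],W[...,1]-LP[1])<.05);q=W[m];print(len(q),q.mean(0),rect(q),np.median(q[:,2]))
p,d=get_image("side"); cv2.imwrite("pics/s3.png",cv2.resize(p[130:230,270:400],None,fx=5,fy=5,interpolation=cv2.INTER_CUBIC)[:,:,::-1])
E
```

```text
t 21.14 p [0.4833 0.215  0.0712] r [3.141 0.006 0.288] F [-0.   0.4 -0.3] M [ 0.   -0.04  0.  ] op 0.0848 g 0.0
False
 t 22.58 p [0.4831 0.2149 0.1991] r [3.141 0.008 0.288] F [ 0.4 -0.4 -0.5] M [-0.04 -0.05 -0.02] op 0.0851 g 0.0
 t 23.84 p [ 0.45   -0.0993  0.2995] r [-3.141  0.     0.301] F [ 0.3 -0.4  0.7] M [ 0.01 -0.06 -0.05] op 0.0847 g 0.0
356 [0.48047808 0.2143665  0.12222474] (array([482.5, 216.1]), array([47.9, 52.9]), 16.5) 0.12502252278291293
```

View pics/s3.png

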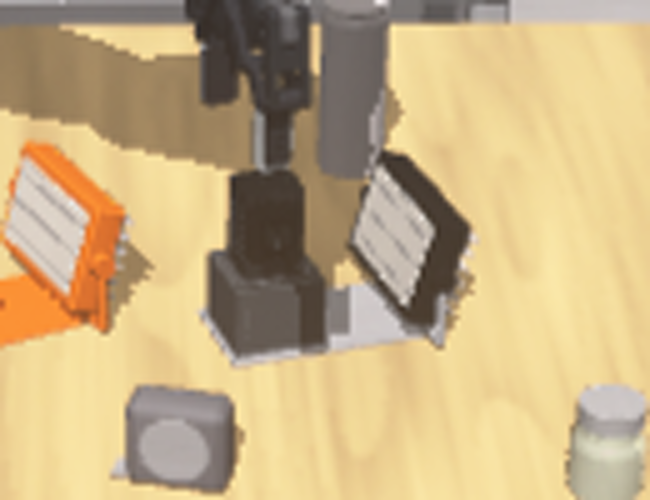

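The picture shows the pack upright in the grey lamp's well, with its top at about 0.125 m. It measures 53 mm across the buttons, so they are out, and the gripper is clear of it. I'll hand in.

```bash
python3 -c "
from plant import *
hold(.3);print(job_done())"
```

```text
the job is handed in; nothing more can be done
None
```

The pack is in the grey lamp's well, standing on the floor with both clips sprung out. The job was handed in at about 24 s with the arm clear and no bystander touched; no verdict came back.

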